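# Set up the wet sharpener: speed dial, then tool rest held home under its clamp lip

### The job

Get the powered sharpener ready for knives: turn its speed dial until the white pointer stands at the green mark, then fit the red tool rest by standing it on the machine's deck and sliding its toe squarely under the steel clamp lip until it is pressed fully home against the springy rubber buffer hidden behind. Finish while still holding the rest firmly pressed home there, as for a workmate about to tighten the two thumbscrews, and do not disturb the other things on the bench.

Things in the scene. Friction and masses are not known exactly. Their poses are not given: they have to be found in the camera images.
- sharpener: Wet sharpener, fixed: dark housing 300 (x) by 320 (y) mm, flat deck 95 mm above the bench. Origin on the bench, 170 mm behind the front edge, mid-width; x from front (robot side) to back, y left, z up. On the deck: splash pan of radius 100 at (30, 50) mm with stone disc, top 38 mm above the deck; water tank 88 mm square at (75, -108), 93 mm tall, drip tube to the disc.
- lip (a point): Middle of the underside of the clamp lip's front edge, 10 mm above the deck, at (-98, 50, 105) mm in the sharpener's frame, same axes. Steel lip 24 (x) by 124 (y) by 6 mm, reaching back to x = -74; cheeks under it leave a mouth 80 mm wide, 10 mm high. Brass thumbscrews of radius 8 mm on its ends, 53 mm either side, tops 34 mm above the deck. The deck before the lip is bare for 72 mm.
- mount (a point): Where the rest's origin lies, on the deck, when the rest is fully home (buffer squeezed to its end): at (-110, 50, 95) mm in the sharpener's frame, same axes. The rest is slid in along +x, toe first; with its origin at x below -18 mm here, the toe is still outside the lip.
- buffer (a joint): Rubber buffer strip hidden under the lip, 70 mm wide, 8 mm high: 0 = not squeezed, 0.006 m = squeezed to its end. It pushes back to the front with about 2 N at first touch, 7 N at 4 mm, 9 N at 6 mm, then stops hard; it pushes the rest out again when let go.
- dial (a joint): Speed dial, front right: black bar-grip knob on a round scale plate of radius 34 mm, 11 ticks 0.471 rad apart. Value 0 to 4.712 rad, growing clockwise from above; the green mark is at the fifth tick, 1.885 rad. At value v the white pointer line points 2.356 - v (rad, counterclockwise from above) from the sharpener's +x axis. Stays where left (friction 0.04 N m).
- dial_grip (a point): On the dial's axis, at the height to grip (37 mm above the deck), at (-105, -100, 132) mm in the sharpener's frame. The grip bar runs along the pointer: 42 mm long, 14 mm thick, 12 to 44 mm above the deck.
- rest: Tool rest, loose, about 0.3 kg, standing on its foot. Origin: centre of the foot's underside; x to the toe, z up. Foot 60 (x) by 70 (y) mm: 8 mm thick from x -30 to 8, then an aluminium toe 6 mm thick to x = 30. Red web 12 mm thick (x -24 to -12), 64 mm wide, rises to a round steel bar as thick, 90 mm long along y; top at 56 mm. Pinch the web along x, at x = -18 mm.
- toe (a point): Middle of the bottom edge of the rest's toe, 30 mm ahead of the rest's origin along its x.
- whetstone: Bystander: pale whetstone on a black base, 205 by 70 by 38 mm.
- hammer: Bystander: hammer, 270 mm long, lying down.
- knife: Bystander: kitchen knife with wooden handle, 280 mm long, lying flat; origin near the bolster, x towards the tip.
- stonebox: Bystander: open cardboard box 130 by 230 by 65 mm with a red-brown stone in it.
- strop: Bystander: leather strop paddle 360 by 60 by 18 mm, lying flat; origin near its middle.
- oil: Bystander: amber oil bottle, radius 26 mm, 90 mm high.
- filetin: Bystander: low metal tin, radius 38 mm, with short upright needle files, 100 mm high in all.

How it is judged:
By the outcome, as a careful person would: the job done as asked, in the order asked, and still so for the second after the job is handed in, while the arm keeps its last pose, push and grip.
It also fails if it takes over 58 s, if anything falls off the work surface, if the arm or the gripper's body presses on something with over 40 N, if the wrist force passes 120 N, or if a joint passes its speed limit or range.

### The arm

A 7-joint arm with a two-finger parallel gripper is mounted at the origin on the work surface. World frame = base frame: x ahead of the robot, y to its left, z up, the work surface at z = 0. Lengths are in m, angles in degrees, forces in N, time in s.
With the tool pointing down it reaches from about 0.4 to 0.875 m from the base axis. Payload 19.3 kg.
Tool frame: the origin (TCP) lies on the centre line of the jaws, within the pads' length; the fingertips stand 14 mm ahead of it and the grasp point (between the pads) lies 5 mm behind it; z points along the fingers, y is the line along which they close (so a half turn about z gives the same grasp; the last joint's range is limited). The gripper opens to 85 mm and grips with 20 to 120 N. Pads are 22 mm wide; open, the fingers measure 114 mm over their backs; the gripper's body (76 mm by 85 mm) begins 54 mm behind the grasp point. The pads swing forward as they close: fully open they stand 13 mm farther back than shut.
Start: joints at [60.035, 29.874, -2.08, 91.645, 1.215, 58.505, -6.463], TCP at [0.273, -0.562, 0.245] pointing down, gripper open.
Joint ranges: [-166.77, 166.77], [-17.47, 122.26], [-85.68, 81.53], [9.62, 139.38], [-72.42, 252.41], [9.2, 110.78], [-144.41, 144.41]. Speed limits (degrees/s): [108.29, 108.29, 136.94, 136.94, 172.46, 172.46, 172.46].

### API

Orientations are given as [roll, pitch, yaw] about the fixed x, y, z axes, in that order (R = Rz(yaw) Ry(pitch) Rx(roll)).
In Python, from rig import telemetry, capture, ctrl gives the robot as it stands. The module is installed in compiled form; this text tells all that it offers.
- The arm moves only by the shell command python3 -m pendant 'ROWS' [FORCE]. ROWS is JSON, a list of rows, each a list of 3 entries, a list of its own where there are three numbers: the closure, from 0 (fully open) to 1 (shut), then the shift along the tool's x, y, z scaled (see below), then the turn about the tool's z scaled (see below). A call has exactly 5 rows; each row shifts and turns the commanded pose from where the row before left it, along the tool's axes as they then stand; what a row does not reach is not made up. The controller multiplies each number of a shift by 0.025 m and each number of a turn by 10 degrees. A row lasts 1/8 s, in which the tool goes at most 62.5 mm and 10.7 degrees, less where a joint would pass 70% of its speed; a pose out of reach is approached as far as the arm can. A call with a number of a shift or a turn outside -1 to 1 is refused whole. A call with a gripper value outside its range is refused whole. The fingers move at their own pace and stop on an object; FORCE is the grip in N (left out, the last holds). Time passes only in rows, so rows that do not move let the fingers close, or fill a call up. It gives the time, the measured TCP pose, the force, the opening and the grip force at its end, in the units of the state.
- telemetry.get_state(): the state, without advancing time (a new reading comes with each control period).
- capture(name): name is "side" or "top" or "wrist"; returns a dict with "image" (420x560x3 uint8, red, green, blue), "K" (3x3 intrinsics, pixels), "dist" ([k1, k2, p1, p2, k3] as OpenCV has them; the pictures are not rectified), "extrinsics" (4x4, takes a point from world to camera coordinates); the wrist camera has in their place "mount" (4x4, takes a point from camera to tool coordinates, whose origin is the TCP and whose axes are the flange's). Camera axes: x right, y up, looking along -z (the intrinsics and any distortion apply to the point x, -y, -z); pixel columns grow to the right and rows downward; lengths in m; the calibration is good to about 2 mm. A picture is of the moment at which its call begins: read the wrist's pose just before it. There is no depth.
- ctrl.close_job(): hands the job in; it is judged then, once.
The state is a dict: "t": time; "joint_positions": joint angles; "dq": joint speeds; "effort": joint torques, N m; "ee_pos": TCP position; "orientation": TCP orientation; "contact_force": force on the tool from outside, world axes, zero at the start; "moment": the same for the moment, N m; "grip_width": opening from 0.0 (shut) to 1.0 (fully open); "gripper_force": force on a finger pad.
Only numpy, scipy, OpenCV 4.12 (cv2) and the standard library are available. Lean on these libraries where they do the work, as an engineer would, in place of code of your own. Each camera call takes 0.05 s, during which the arm holds its last target. There are 200 camera calls.

## Working session

There is one attempt and no reset: what is moved stays moved. The work goes in short steps, Python scripts to look and compute and a shell command to move; the robot and the scene stay as the last step left them, time stands still between calls to the robot, and variables do not carry over. Pictures are saved under pics/ and viewed, at most 10 in all, crops included, and the job is handed in when it is done.

```bash
mkdir -p pics; cat > h.py <<'E'
import numpy as np, cv2
from rig import telemetry, capture, ctrl
from scipy.spatial.transform import Rotation as R
def T_tool(s):
    T=np.eye(4); T[:3,:3]=R.from_euler('xyz',s['orientation'],degrees=True).as_matrix(); T[:3,3]=s['ee_pos']; return T
def snap(n,fn=None):
    s=telemetry.get_state(); c=capture(n)
    c['c2w']=np.linalg.inv(c['extrinsics']) if 'extrinsics' in c else T_tool(s)@c['mount']
    if fn: cv2.imwrite('pics/'+fn,c['image'][:,:,::-1])
    return c
def ray(c,uv,z):
    p=cv2.undistortPoints(np.array([[uv]],float),np.array(c['K']),np.array(c['dist']))[0,0]
    d=c['c2w'][:3,:3]@np.array([p[0],-p[1],-1]); o=c['c2w'][:3,3]
    return o+d*(z-o[2])/d[2]
def proj(c,P):
    q=np.linalg.inv(c['c2w'])@np.r_[P,1]; q=q[:3]*[1,-1,-1]
    return cv2.projectPoints(q.reshape(1,1,3),np.zeros(3),np.zeros(3),np.array(c['K']),np.array(c['dist']))[0].ravel()
E
python3 - <<'E'
from h import *
print(telemetry.get_state())
for n in('top','side','wrist'):
    c=snap(n,n+'0.png'); print(n,c['c2w'].round(3).tolist(),np.array(c['K']).round(1).tolist(),c.get('dist'))
E
```

```text
{'t': 0.0, 'joint_positions': array([60.03456466, 29.90954343, -2.08013231, 91.67352436,  1.21423724,
       58.50671781, -6.46299861]), 'dq': array([0.02801476, 0.05289316, 0.17246206, 0.04293021, 0.02919419,
       0.01976203, 0.04800159]), 'effort': array([-2.13921489e-04, -9.27121639e+01,  1.97964169e+00, -3.69933379e+01,
        1.78242638e-02,  8.01956572e-03, -5.14354213e-05]), 'ee_pos': array([ 0.27323612, -0.56173782,  0.24472338]), 'orientation': array([-1.79932457e+02,  5.19637856e-03,  2.59413337e+01]), 'contact_force': array([-0.33938375,  0.477533  , -0.66754811]), 'moment': array([0.03809013, 0.00339517, 0.02098755]), 'gripper_force': 0.0, 'grip_width': 1.0015599433241238}
top [[-0.022, 0.992, -0.124, 0.306], [-1.0, -0.021, 0.01, 0.021], [0.008, 0.125, 0.992, 1.723], [0.0, 0.0, 0.0, 1.0]] [[410.2, 0.0, 281.1], [0.0, 410.2, 215.6], [0.0, 0.0, 1.0]] [-0.08624813  0.          0.          0.          0.        ]
side [[0.992, -0.075, 0.104, 0.67], [0.128, 0.617, -0.776, -1.141], [-0.006, 0.783, 0.622, 1.036], [0.0, 0.0, 0.0, 1.0]] [[470.5, 0.0, 283.7], [0.0, 470.5, 208.7], [0.0, 0.0, 1.0]] [-0.02167385  0.          0.          0.          0.        ]
wrist [[0.437, 0.867, 0.239, 0.334], [-0.9, 0.422, 0.114, -0.533], [-0.001, -0.265, 0.964, 0.374], [0.0, 0.0, 0.0, 1.0]] [[366.0, 0.0, 277.2], [0.0, 366.0, 210.2], [0.0, 0.0, 1.0]] [-0.06431995  0.          0.          0.          0.        ]
```

View pics/top0.png

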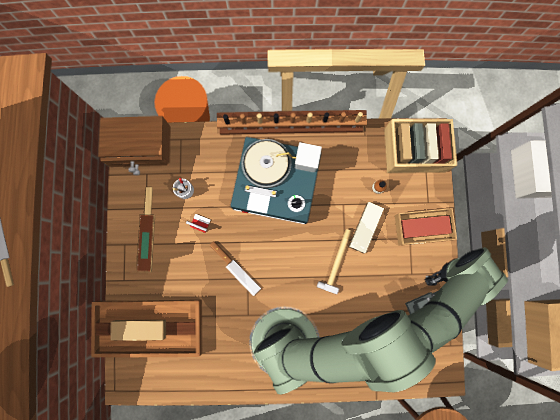

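View pics/side0.png

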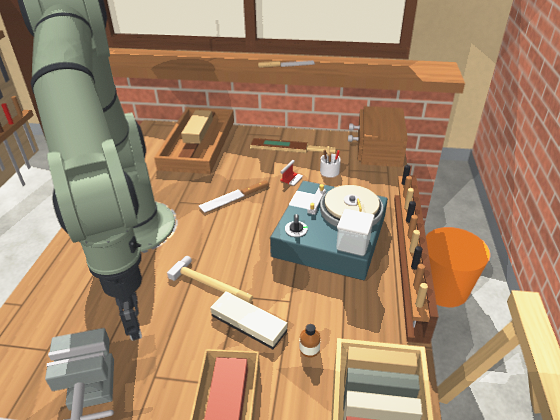

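The top view shows the sharpener at about (275,180), its dial at (296,203), the white deck plate and lip at (260,195), and the red rest at (199,222). I'll enlarge that area.

```bash
python3 - <<'E'
from h import *
a=cv2.imread('pics/top0.png')[125:240,175:330]; b=cv2.imread('pics/side0.png')[155:275,270:395]
cv2.imwrite('pics/topc.png',cv2.resize(a,None,fx=5,fy=5,interpolation=cv2.INTER_CUBIC))
cv2.imwrite('pics/sidec.png',cv2.resize(b,None,fx=5,fy=5,interpolation=cv2.INTER_CUBIC))
E
```

```text
(no output)
```

View pics/topc.png

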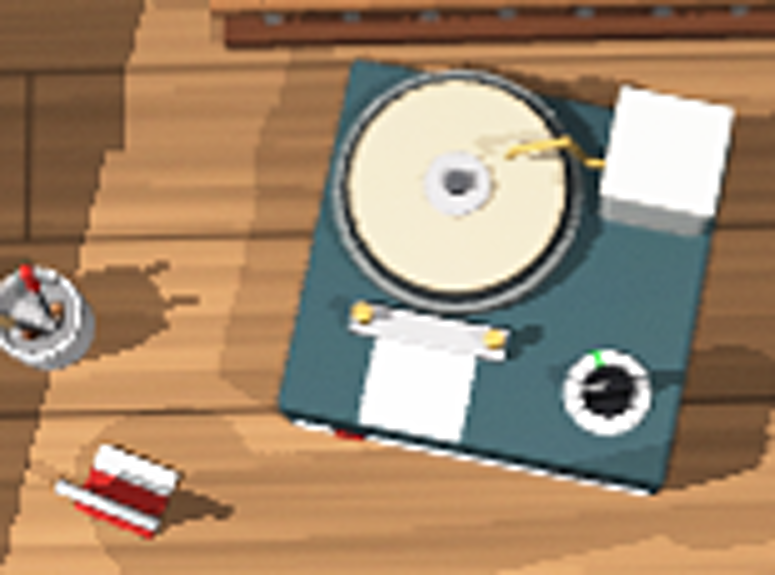

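View pics/sidec.png

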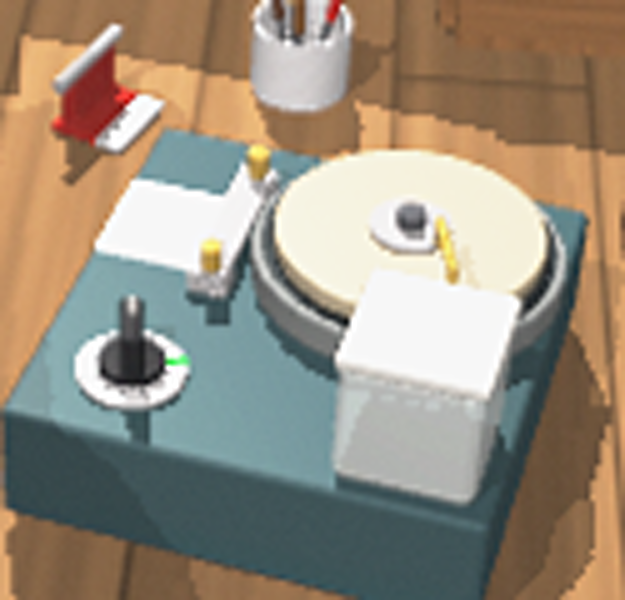

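```bash
cat > fit.py <<'E'
from h import *
from scipy.optimize import least_squares
c=snap('top'); s=snap('side')
f=lambda u,v:((u+.5)/5+174.5,(v+.5)/5+124.5)
g=lambda u,v:((u+.5)/5+269.5,(v+.5)/5+154.5)
obs=[(c,f(607,392),(-105,-100,97)),(c,f(363,313),(-86,103,129)),(c,f(495,338),(-86,-3,129)),(c,f(622,87),(119,-64,188)),(c,f(733,108),(119,-152,188)),
(c,f(355,60),(150-20,160,95)),(c,f(459,183),(30,50,133)),
(s,g(132,368),(-105,-100,97)),(s,g(260,150),(-86,103,129)),(s,g(211,244),(-86,-3,129)),(s,g(520,295),(119,-152,188))]
del obs[5]
def res(p):
    r=R.from_euler('z',p[2]).as_matrix()
    return np.concatenate([proj(k,r@(np.array(m)/1e3)+[p[0],p[1],0])-uv for k,uv,m in obs])
o=least_squares(res,[.75,.05,-.2],loss='soft_l1'); print(o.x,np.degrees(o.x[2])); print(res(o.x).reshape(-1,2).round(1).tolist())
r=R.from_euler('z',o.x[2]).as_matrix()
for n,m in dict(lip=(-98,50,105),mount=(-110,50,95),dial=(-105,-100,132)).items(): print(n,(r@(np.array(m)/1e3)+[o.x[0],o.x[1],0]).round(4))
# rest: bar ends top view (z~.05), toe corners z=.006
for n,uv,z in (('barL',(62,488),.053),('barR',(152,525),.053),('toeL',(105,447),.006),('toeR',(178,476),.006)): print(n,ray(c,f(*uv),z).round(4))
for n,uv,z in (('barfar',(112,37),.05),('barnear',(66,78),.05),('toefar',(160,103),.006),('toenear',(125,150),.006)): print('side',n,ray(s,g(*uv),z).round(4))
E
python3 fit.py
```

```text
[ 0.68554273  0.01681821 -0.21083335] -12.07986112891917
[[0.3, -0.7], [-0.1, -0.4], [-0.2, -0.4], [-0.2, -1.2], [-0.1, -1.2], [-0.5, -0.3], [-0.2, 0.1], [-1.1, -0.3], [-0.5, -0.6], [-5.4, 18.7]]
lip [0.6002 0.0862 0.105 ]
mount [0.5884 0.0887 0.095 ]
dial [ 0.5619 -0.059   0.132 ]
barL [0.4956 0.3899 0.053 ]
barR [0.4636 0.3156 0.053 ]
toeL [0.5351 0.3639 0.006 ]
toeR [0.5091 0.3019 0.006 ]
side barfar [0.4999 0.3816 0.05  ]
side barnear [0.4721 0.3212 0.05  ]
side toefar [0.54   0.3607 0.006 ]
side toenear [0.5199 0.2953 0.006 ]
```

The crops show the dial plate at (607,392) with the green mark at (598,357) and a pointer running left. The lip screws are at (363,313) and (495,338), and the rest's toe points toward the sharpener. Next I move over the dial.

```bash
for i in 1; do
python3 -m pendant '[[0,[0.956,-0.652,0],0],[0,[0.956,-0.652,0],0],[0,[0.956,-0.652,0],0],[0,[0.956,-0.652,0],0],[0,[0.956,-0.652,0],0]]'
python3 -m pendant '[[0,[0.956,-0.652,0],0],[0,[0.956,-0.652,0],0],[0,[0.956,-0.652,0],0],[0,[0.956,-0.652,0],0],[0,[0.956,-0.652,0],0]]'
python3 -m pendant '[[0,[0.956,-0.652,0],0],[0,[0.956,-0.652,0],0],[0,[0.956,-0.652,0],0],[0,[0.956,-0.652,0],0],[0,[0.956,-0.652,0],0]]'
python3 -m pendant '[[0,[0.956,-0.652,0],0],[0,[0.956,-0.652,0],0],[0,[0.956,-0.652,0],0],[0,[0.956,-0.652,0],0],[0,[0.956,-0.652,0],0]]'
python3 -m pendant '[[0,[0,0,0],-1],[0,[0,0,0],-1],[0,[0,0,0],-1],[0,[0,0,0],-1],[0,[0,0,0],-1]]'
python3 -m pendant '[[0,[0,0,0],-1],[0,[0,0,0],-0.4],[0,[0,0,0],0],[0,[0,0,0],0],[0,[0,0,0],0]]'
done; python3 -c "
from h import *
print(telemetry.get_state()['joint_positions'].round(1)); snap('wrist','w1.png')"
```

```text
t: 0.88
ee_pos: [0.3456, -0.4356, 0.2453]
orientation: [-180.0, 0.0, 25.9]
contact_force: [0.6, -0.1, -0.1]
grip_width: 1.002
gripper_force: 0.0
t: 1.5
ee_pos: [0.4174, -0.31, 0.2453]
orientation: [-180.0, 0.0, 25.9]
contact_force: [0.1, -0.6, -0.1]
grip_width: 1.0
gripper_force: 0.0
t: 2.12
ee_pos: [0.4892, -0.1845, 0.2453]
orientation: [180.0, -0.0, 25.9]
contact_force: [0.2, 0.6, 0.3]
grip_width: 0.997
gripper_force: 0.0
t: 2.75
ee_pos: [0.561, -0.0589, 0.2453]
orientation: [-180.0, 0.0, 25.9]
contact_force: [0.7, -0.1, 0.2]
grip_width: 1.002
gripper_force: 0.0
t: 3.38
ee_pos: [0.5606, -0.0598, 0.2453]
orientation: [-180.0, 0.0, 76.3]
contact_force: [-0.0, 0.0, -0.7]
grip_width: 0.998
gripper_force: 0.0
t: 4.0
ee_pos: [0.5606, -0.0597, 0.2453]
orientation: [-180.0, 0.0, 89.9]
contact_force: [-0.3, 0.0, 0.5]
grip_width: 0.997
gripper_force: 0.0
[ 19.   26.  -25.9 100.1  13.2  56.9 -12.1]
```

View pics/w1.png

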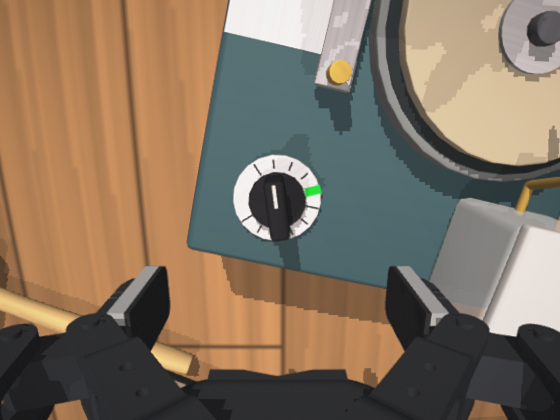

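The wrist view shows the dial plate centred at (277,198), the green mark at (313,190), the white pointer from (277,208) to (275,184), and the right thumbscrew at (340,71).

```bash
cat > dial.py <<'E'
from h import *
import sys
def dial(c):
    I=c['image'].astype(int); g=I.min(2)
    u0,v0=proj(c,[.5619,-.059,.13])
    cand=(g>150).astype(np.uint8); n,l,st,ce=cv2.connectedComponentsWithStats(cand)
    yy,xx=np.mgrid[:420,:560]
    out=[]
    for i in range(1,n):
        if 25<st[i,4]<4000 and np.hypot(*(ce[i]-[u0,v0]))<70:
            pts=np.argwhere(l==i)[:,::-1].astype(float); m=pts.mean(0)
            d=np.linalg.svd(pts-m)[2][0]; out.append((st[i,4],m.round(1),d.round(3)))
    gr=np.argwhere((I[:,:,1]>I[:,:,0]+80)&(I[:,:,1]>I[:,:,2]+80)&(np.hypot(xx-u0,yy-v0)<70))[:,::-1]
    return out,gr.mean(0)
if __name__=='__main__':
    c=snap('wrist'); o,gr=dial(c); print(o,gr,'green',ray(c,gr,.098))
    for a,m,d in o:
        if a<400:
            A,B=ray(c,m+d*10,.14),ray(c,m-d*10,.14); v=A-B; print('ptr',ray(c,m,.14),np.degrees(np.arctan2(v[1],v[0])))
    for n,uv,z in(('plate',(277,198),.098),('screw',(340,71),.129),('corner',(188,245),.095),('fr',(225,33),.095)): print(n,ray(c,uv,z).round(4))
E
python3 dial.py
```

```text
[(np.int32(1895), array([267.2, 178.5]), array([-0.908,  0.419])), (np.int32(80), array([274.4, 197.1]), array([0.135, 0.991])), (np.int32(163), array([313.8, 200.5]), array([-0.995,  0.097])), (np.int32(374), array([304.4, 221.1]), array([-0.649,  0.76 ])), (np.int32(311), array([256.2, 228. ]), array([0.82 , 0.572]))] [312.43884892 190.48920863] green [ 0.58796363 -0.0528048   0.098     ]
ptr [ 0.55899842 -0.04810224  0.14      ] -82.68921962112776
ptr [ 0.58493866 -0.05045156  0.14      ] -174.3638745385556
ptr [ 0.57898742 -0.06461902  0.14      ] -128.70999868883104
ptr [ 0.54666931 -0.06939986  0.14      ] -36.65530863573094
plate [ 0.5606 -0.0587  0.098 ]
screw [0.6009 0.0316 0.129 ]
corner [ 0.4879 -0.0986  0.095 ]
fr [0.5241 0.061  0.095 ]
```

```bash

python3 -m pendant '[[0,[0.03,0.03,0],-0.74],[0,[0,0,0.94],0],[0,[0,0,0.94],0],[0,[0,0,0.94],0],[0,[0,0,0.94],0]]' 40
python3 -m pendant '[[0,[0,0,0.94],0],[0,[0,0,0],0],[1,[0,0,0],0],[1,[0,0,0],0],[1,[0,0,0],0]]' 40
python3 -m pendant '[[1,[0,0,0],0],[1,[0,0,0],0],[1,[0,0,0],0],[1,[0,0,0],0],[1,[0,0,0],0]]' 40
python3 -c "
from h import *
s=telemetry.get_state();print(s['joint_positions'].round(1),s['moment'])"
```

```text
t: 4.72
ee_pos: [0.5614, -0.059, 0.1506]
orientation: [180.0, 0.0, 97.3]
contact_force: [0.1, -0.2, -0.5]
grip_width: 1.0
gripper_force: 0.0
t: 5.35
ee_pos: [0.5617, -0.0591, 0.1284]
orientation: [179.9, 0.0, 97.3]
contact_force: [-0.3, 1.0, 0.2]
grip_width: 0.376
gripper_force: 0.0
t: 5.98
ee_pos: [0.5606, -0.0592, 0.1283]
orientation: [-179.9, 0.0, 97.3]
contact_force: [-9.1, -0.3, 14.3]
grip_width: 0.159
gripper_force: 40.7
[ 17.4  34.8 -24.4 105.7  20.   43.8 -10.4] [-0.14516702  1.9370078  -0.04257095]
```

```bash

python3 -m pendant '[[1,[0,0,0],1],[1,[0,0,0],1],[1,[0,0,0],1],[1,[0,0,0],1],[1,[0,0,0],1]]'
python3 -m pendant '[[1,[0,0,0],1],[1,[0,0,0],1],[1,[0,0,0],1],[1,[0,0,0],0.25],[1,[0,0,0],0]]'
python3 -m pendant '[[1,[0,0,0],0],[0,[0,0,0],0],[0,[0,0,0],0],[0,[0,0,0],0],[0,[0,0,0],0]]'
python3 -m pendant '[[0,[0,0,-0.94],0],[0,[0,0,-0.94],0],[0,[0,0,-0.94],0],[0,[0,0,-0.94],0],[0,[0,0,-0.94],0]]'
python3 -c "
from h import *
c=snap('wrist','w2.png'); I=c['image']
u,v=proj(c,[.5613,-.059,.11]).astype(int); print(u,v)
cr=I[max(0,v-60):v+60,max(0,u-80):u+80,::-1]; cv2.imwrite('pics/w2c.png',cv2.resize(cr,None,fx=5,fy=5,interpolation=cv2.INTER_CUBIC))"; python3 dial.py
```

```text
t: 6.6
ee_pos: [0.5603, -0.0592, 0.1283]
orientation: [-179.9, 0.1, 47.0]
contact_force: [-12.6, 0.5, 14.8]
grip_width: 0.154
gripper_force: 40.8
t: 7.22
ee_pos: [0.5601, -0.059, 0.1283]
orientation: [-180.0, 0.1, 14.8]
contact_force: [-13.4, -0.1, 18.2]
grip_width: 0.156
gripper_force: 41.2
t: 7.85
ee_pos: [0.5614, -0.059, 0.1277]
orientation: [-180.0, 0.0, 14.8]
contact_force: [-0.1, 0.1, -0.0]
grip_width: 0.982
gripper_force: 0.0
t: 8.48
ee_pos: [0.5613, -0.059, 0.2461]
orientation: [-180.0, -0.0, 14.8]
contact_force: [-0.3, -1.0, 0.2]
grip_width: 1.004
gripper_force: 0.0
277 203
[(np.int32(1353), array([250.2, 197.7]), array([-0.106,  0.994])), (np.int32(1144), array([301.7, 197.1]), array([0.118, 0.993])), (np.int32(67), array([276. , 200.3]), array([0., 1.]))] [276.11428571 166.58571429] green [ 0.58704289 -0.05194675  0.098     ]
ptr [ 0.57109294 -0.05616173  0.14      ] -165.25621339239495
plate [ 0.5632 -0.0589  0.098 ]
screw [ 0.6622 -0.0749  0.129 ]
corner [0.5053 0.0018 0.095 ]
fr [0.6709 0.0082 0.095 ]
```

View pics/w2c.png

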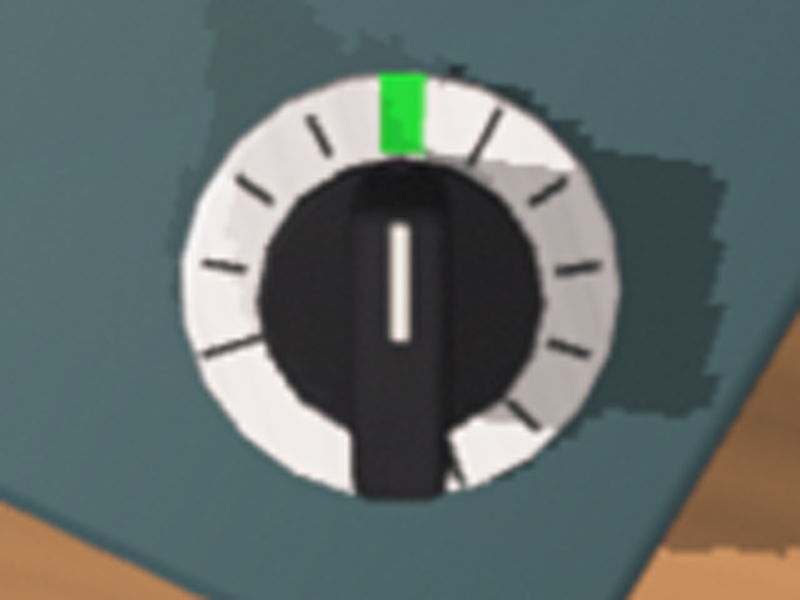

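The crop shows the pointer (400,285) in line with the green mark (403,115), so the dial is set. Next I go above the rest.

```bash

python3 -m pendant '[[0,[0.06,-0.986,0],0],[0,[0.06,-0.986,0],0],[0,[0.06,-0.986,0],0],[0,[0.06,-0.986,0],0],[0,[0.06,-0.986,0],0]]' >/dev/null
python3 -m pendant '[[0,[0.06,-0.986,0],0],[0,[0.06,-0.986,0],0],[0,[0.06,-0.986,0],0],[0,[0.06,-0.986,0],0],[0,[0.06,-0.986,0],0]]' >/dev/null
python3 -m pendant '[[0,[0.06,-0.986,0],0],[0,[0.06,-0.986,0],0],[0,[0.06,-0.986,0],0],[0,[0.06,-0.986,0],0],[0,[0.06,-0.986,0],0]]' 
python3 -m pendant '[[0,[0.06,-0.986,0],0],[0,[0.06,-0.986,0],0],[0,[0,0,0],-1],[0,[0,0,0],-1],[0,[0,0,0],-1]]'
python3 -m pendant '[[0,[0,0,0],-1],[0,[0,0,0],-1],[0,[0,0,0],-0.19],[0,[0,0,0],0],[0,[0,0,0],0]]'
python3 -c "
from h import *
print(telemetry.get_state()['joint_positions'].round(1)); snap('wrist','w3.png')"
```

```text
t: 10.45
ee_pos: [0.4881, 0.3048, 0.2447]
orientation: [180.0, 0.0, 14.8]
contact_force: [-0.5, -0.2, -0.2]
grip_width: 1.0
gripper_force: 0.0
t: 11.08
ee_pos: [0.4785, 0.3525, 0.2446]
orientation: [-180.0, 0.0, 45.2]
contact_force: [0.6, 0.3, 0.5]
grip_width: 0.999
gripper_force: 0.0
t: 11.7
ee_pos: [0.4787, 0.3526, 0.2452]
orientation: [-180.0, 0.0, 66.6]
contact_force: [0.4, -0.4, 0.3]
grip_width: 0.995
gripper_force: 0.0
[-27.5  28.2 -20.7  95.7  11.3  58.2 -75.4]
```

View pics/w3.png

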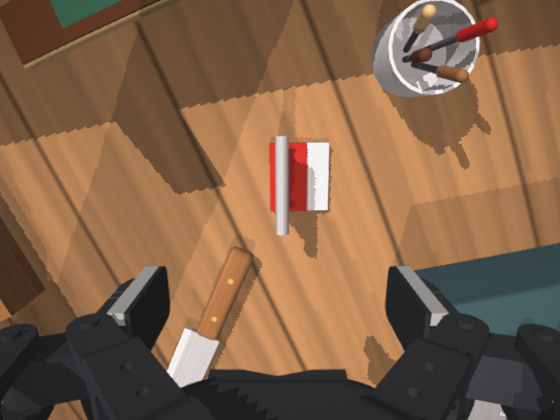

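The rest is at bar ends (282,136) and (282,234), toe edge x≈329, rows 142–211. The knife handle end is at (240,250).

```bash
python3 - <<'E'
from h import *
c=snap('wrist'); s=telemetry.get_state(); T=np.linalg.inv(T_tool(s))
for n,uv,z in(('bar1',(282,137),.05),('bar2',(282,234),.05),('toe1',(329,142.5),.006),('toe2',(329,210.5),.006),('redL1',(270,143),.008),('redL2',(270,211),.008),('knife',(240,247),.02),('knife2',(228,255),.02),('knife3',(252,258),.02)):
    p=ray(c,uv,z); print(n,p.round(4),'tool mm',((T@np.r_[p,1])[:3]*1e3).round(1))
for n,uv in(('b1',(282,137)),('b2',(282,234))): pass
E
```

```text
bar1 [0.5002 0.3916 0.05  ] tool mm [ 44.3   4.3 195.3]
bar2 [0.465  0.3096 0.05  ] tool mm [-45.    4.5 195.3]
toe1 [0.5403 0.3652 0.006 ] tool mm [ 35.9  51.6 239.3]
toe2 [0.5147 0.2997 0.006 ] tool mm [-34.3  54.1 239.3]
redL1 [0.4863 0.3881 0.008 ] tool mm [ 35.5  -7.  237.3]
redL2 [0.4582 0.3242 0.008 ] tool mm [-34.3  -7.5 237.3]
knife [0.4158 0.3041 0.02  ] tool mm [-69.5 -38.4 225.3]
knife2 [0.4006 0.301  0.02  ] tool mm [-78.4 -51.2 225.3]
knife3 [0.4222 0.2881 0.02  ] tool mm [-81.7 -26.3 225.3]
```

```bash

python3 -m pendant '[[0,[0,0.184,0.868],0],[0,[0,0,0.868],0],[0,[0,0,0.868],0],[0,[0,0,0.868],0],[0,[0,0,0.868],0]]' 60
python3 -m pendant '[[0,[0,0,0.868],0],[0,[0,0,0.868],0],[0,[0,0,0.868],0],[0,[0,0,0.868],0],[0,[0,0,0.868],0]]' 60
python3 -m pendant '[[1,[0,0,0],0],[1,[0,0,0],0],[1,[0,0,0],0],[1,[0,0,0],0],[1,[0,0,0],0]]' 60
python3 -m pendant '[[1,[0,0,0],0],[1,[0,0,0],0],[1,[0,0,0],0],[1,[0,0,0],0],[1,[0,0,0],0]]' 60
```

```text
t: 12.42
ee_pos: [0.4829, 0.3508, 0.1362]
orientation: [180.0, -0.0, 66.7]
contact_force: [0.6, 0.7, 0.1]
grip_width: 0.999
gripper_force: 0.0
t: 13.05
ee_pos: [0.483, 0.3509, 0.0276]
orientation: [180.0, -0.0, 66.7]
contact_force: [0.2, -0.1, 0.3]
grip_width: 1.001
gripper_force: 0.0
t: 13.68
ee_pos: [0.4832, 0.351, 0.0291]
orientation: [180.0, -0.0, 66.7]
contact_force: [-0.3, -0.8, 7.5]
grip_width: 0.134
gripper_force: 59.0
t: 14.3
ee_pos: [0.4832, 0.351, 0.0291]
orientation: [180.0, -0.0, 66.7]
contact_force: [-0.8, -0.9, 7.1]
grip_width: 0.135
gripper_force: 59.0
```

```bash

python3 -m pendant '[[1,[0,0,-0.96],0],[1,[0,0,-0.96],0],[1,[0,0,-0.96],0],[1,[0,0,-0.96],0],[1,[0,0,-0.96],0]]'
python3 -m pendant '[[1,[-0.838,0.594,0],0],[1,[-0.838,0.594,0],0],[1,[-0.838,0.594,0],0],[1,[-0.838,0.594,0],0],[1,[-0.838,0.594,0],0]]' >/dev/null
python3 -m pendant '[[1,[-0.838,0.594,0],0],[1,[-0.838,0.594,0],0],[1,[-0.838,0.594,0],0],[1,[-0.838,0.594,0],0],[1,[-0.838,0.594,0],0]]' >/dev/null
python3 -m pendant '[[1,[0,0,0],-0.56],[1,[0,0,0],-0.56],[1,[0,0,0],0],[1,[0,0,0],0],[1,[0,0,0],0]]'
python3 -c "
from h import *
print(telemetry.get_state()['joint_positions'].round(1)); snap('wrist','w4.png')"
```

```text
t: 14.92
ee_pos: [0.4828, 0.3505, 0.1492]
orientation: [-180.0, 0.0, 66.7]
contact_force: [-0.3, -0.2, -3.2]
grip_width: 0.135
gripper_force: 58.7
t: 16.8
ee_pos: [0.5366, 0.0998, 0.1483]
orientation: [180.0, 0.0, 77.9]
contact_force: [-0.5, 0.1, -3.3]
grip_width: 0.13
gripper_force: 58.9
[ -0.7  31.3 -21.9 107.9  16.3  43.9 -43.7]
```

View pics/w4.png

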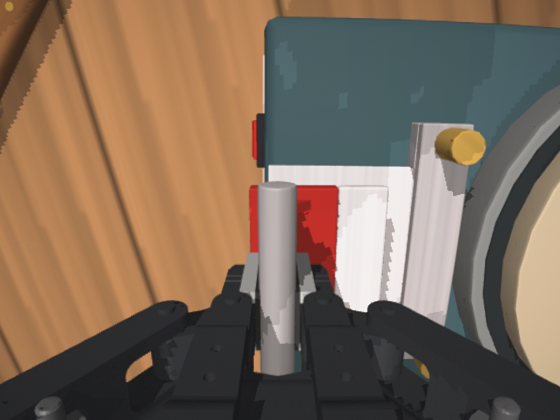

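The view shows the lip front edge from (413,124) to (402,355), the left screw at (460,147), and the toe's left corner at (387,186) with its front edge down to (384,310). I'll check squareness and lateral offset.

```bash
python3 - <<'E'
from h import *
c=snap('wrist'); s=telemetry.get_state(); T=np.linalg.inv(T_tool(s))
zb=s['ee_pos'][2]-.0291
for n,uv,z in(('lipFL',(413,124),.111),('lipF mid',(408,230),.111),('lipF near',(402.5,350),.111),('screwL',(460,146),.129),('toeL',(387,186),zb+.006),('toe near',(384.5,310),zb+.006),('footBL',(250,186),zb+.008),('footL step',(337,186),zb+.008),('barend',(279,183),zb+.05),('deckFL',(265,25),.095),('deckF',(266,160),.095),('deckL2',(540,28),.095)):
    p=ray(c,uv,z); print(n,p.round(4),'tool mm',((T@np.r_[p,1])[:3]*1e3).round(1))
x,y,a=.68554,.01682,np.radians(-12.08); r=R.from_euler('z',a).as_matrix()
for n,m in dict(lipFL=(-98,112,111),screwL=(-86,103,129)).items(): print('pred',n,((T@np.r_[r@(np.array(m)/1e3)+[x,y,0],1])[:3]*1e3).round(1))
E
```

```text
lipFL [0.6091 0.1468 0.111 ] tool mm [61.2 61.  37.3]
lipF mid [0.6008 0.0976 0.111 ] tool mm [11.4 63.2 37.3]
lipF near [0.5906 0.0305 0.111 ] tool mm [-56.4  67.3  37.3]
screwL [0.6209 0.1362 0.129 ] tool mm [53.3 74.8 19.3]
toeL [0.59   0.1249 0.1252] tool mm [35.8 46.9 23.1]
toe near [0.5812 0.0662 0.1252] tool mm [-23.5  50.7  23.1]
footBL [0.5334 0.1375 0.1272] tool mm [ 36.2 -11.1  21.1]
footL step [0.5689 0.1299 0.1272] tool mm [36.2 25.3 21.1]
barend [0.547  0.1442 0.1692] tool mm [ 45.7   0.9 -20.9]
deckFL [0.5535 0.2038 0.095 ] tool mm [105.2  -5.3  53.3]
deckF [0.5404 0.1427 0.095 ] tool mm [42.8 -5.3 53.3]
deckL2 [0.6818 0.1779 0.095 ] tool mm [106.9 125.6  53.3]
pred lipFL [62.1 65.  37.3]
pred screwL [53.1 77.  19.3]
```

```bash

python3 -m pendant '[[1,[-0.03,0,0.4],0],[1,[0,0,0.3],0],[1,[0,0,0.2],0],[1,[0,0,0.04],0],[1,[0,0,0],0]]'
```

```text
t: 17.52
ee_pos: [0.5365, 0.099, 0.1248]
orientation: [180.0, -0.0, 77.9]
contact_force: [-0.6, 0.8, -3.1]
grip_width: 0.131
gripper_force: 58.9
```

```bash

python3 -m pendant '[[1,[0,0,0.02],0],[1,[0,0,0],0],[1,[0,0,0.02],0],[1,[0,0,0],0],[1,[0,0,0],0]]'
python3 -m pendant '[[1,[0,0,0.02],0],[1,[0,0,0],0],[1,[0,0,0.02],0],[1,[0,0,0],0],[1,[0,0,0],0]]'
```

```text
t: 18.15
ee_pos: [0.5365, 0.0989, 0.1241]
orientation: [180.0, -0.0, 77.9]
contact_force: [-1.8, -0.2, 7.1]
grip_width: 0.128
gripper_force: 60.2
t: 18.77
ee_pos: [0.5366, 0.0989, 0.124]
orientation: [180.0, 0.0, 77.9]
contact_force: [-10.6, -3.9, 26.5]
grip_width: 0.133
gripper_force: 63.6
```

```bash

python3 -m pendant '[[1,[0,0,-0.045],0],[1,[0,0,0],0],[1,[0,0.1,0],0],[1,[0,0.2,0],0],[1,[0,0.2,0],0]]'
python3 -m pendant '[[1,[0,0.2,0],0],[1,[0,0.2,0],0],[1,[0,0.1,0],0],[1,[0,0,0],0],[1,[0,0,0],0]]'
```

```text
t: 19.4
ee_pos: [0.5481, 0.0969, 0.1241]
orientation: [-179.9, 0.0, 78.0]
contact_force: [-10.1, 1.8, 11.6]
grip_width: 0.132
gripper_force: 61.2
t: 20.02
ee_pos: [0.5606, 0.0942, 0.1241]
orientation: [-180.0, -0.0, 78.0]
contact_force: [-6.5, 1.9, 9.2]
grip_width: 0.13
gripper_force: 60.8
```

```bash

python3 -m pendant '[[1,[0,0.06,0],0],[1,[0,0.06,0],0],[1,[0,0,0],0],[1,[0,0,0],0],[1,[0,0,0],0]]'
python3 -m pendant '[[1,[0,0.06,0],0],[1,[0,0.06,0],0],[1,[0,0,0],0],[1,[0,0,0],0],[1,[0,0,0],0]]'
python3 -m pendant '[[1,[0,0.06,0],0],[1,[0,0.06,0],0],[1,[0,0,0],0],[1,[0,0,0],0],[1,[0,0,0],0]]'
```

```text
t: 20.65
ee_pos: [0.5633, 0.0936, 0.1241]
orientation: [-179.9, -0.0, 78.0]
contact_force: [-7.9, 1.9, 9.5]
grip_width: 0.133
gripper_force: 60.9
t: 21.28
ee_pos: [0.5655, 0.0932, 0.1241]
orientation: [-179.9, 0.0, 78.0]
contact_force: [-14.2, 2.6, 15.0]
grip_width: 0.135
gripper_force: 62.0
t: 21.9
ee_pos: [0.5678, 0.0928, 0.1241]
orientation: [-179.8, 0.0, 78.0]
contact_force: [-19.9, 2.9, 20.1]
grip_width: 0.13
gripper_force: 62.8
```

```bash

python3 -m pendant '[[1,[0,0,-0.02],0],[1,[0,0.06,0],0],[1,[0,0.06,0],0],[1,[0,0,0],0],[1,[0,0,0],0]]'
python3 -m pendant '[[1,[0,0.04,-0.01],0],[1,[0,0.04,0],0],[1,[0,0,0],0],[1,[0,0,0],0],[1,[0,0,0],0]]'
python3 -m pendant '[[1,[0,0.03,0],0],[1,[0,0.03,0],0],[1,[0,0,0],0],[1,[0,0,0],0],[1,[0,0,0],0]]'
```

```text
t: 22.52
ee_pos: [0.5705, 0.0921, 0.1242]
orientation: [-179.8, 0.0, 78.0]
contact_force: [-19.4, 3.8, 13.9]
grip_width: 0.135
gripper_force: 61.9
t: 23.15
ee_pos: [0.5709, 0.0921, 0.1243]
orientation: [-179.6, 0.1, 78.0]
contact_force: [-29.0, 4.8, 22.6]
grip_width: 0.134
gripper_force: 63.3
t: 23.78
ee_pos: [0.5711, 0.0921, 0.1244]
orientation: [-179.5, 0.1, 78.0]
contact_force: [-40.8, 5.9, 32.6]
grip_width: 0.134
gripper_force: 65.0
```

```bash

python3 -m pendant '[[1,[0,-0.03,-0.01],0],[1,[0,0,-0.01],0],[1,[0,0,0],0],[1,[0,0,0],0],[1,[0,0,0],0]]'
python3 -m pendant '[[1,[0,0,0],0],[1,[0,0,0],0],[1,[0,0,0],0],[1,[0,0,0],0],[1,[0,0,0],0]]'
python3 -c "
from h import *
snap('wrist','w5.png');c=snap('side');I=c['image'][155:275,250:410,::-1];cv2.imwrite('pics/s5.png',cv2.resize(I,None,fx=5,fy=5,interpolation=cv2.INTER_CUBIC))"
```

```text
t: 24.4
ee_pos: [0.5711, 0.0921, 0.1245]
orientation: [-179.5, 0.1, 78.0]
contact_force: [-31.8, 7.0, 20.4]
grip_width: 0.134
gripper_force: 62.9
t: 25.02
ee_pos: [0.5711, 0.092, 0.1245]
orientation: [-179.5, 0.1, 78.0]
contact_force: [-31.9, 5.5, 19.7]
grip_width: 0.131
gripper_force: 62.9
```

View pics/w5.png

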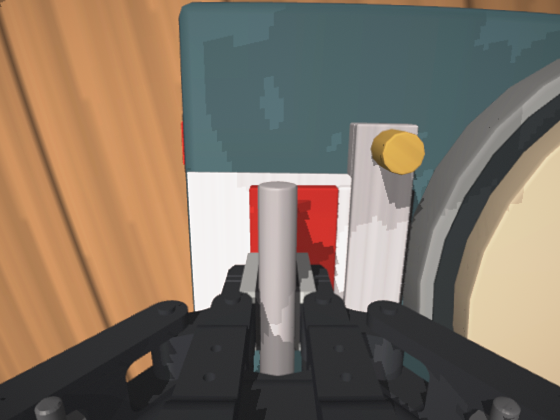

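View pics/s5.png

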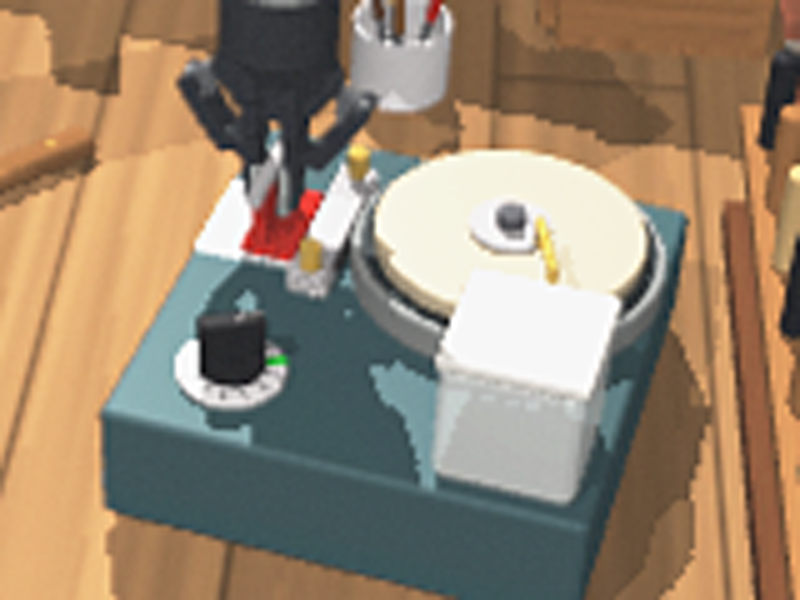

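The toe is fully under the lip and square: the red foot edge at (338,186) is parallel to the lip edge at x≈350. The dial bar still points at the green mark. The hard stop came at 35 mm of travel, as expected, and the push is a steady 32 N or so.

```bash
python3 -c "
from rig import ctrl
print(ctrl.close_job())"
```

```text
the job is handed in; nothing more can be done
None
```

The dial pointer is at the green mark, and the rest is square under the clamp lip, held home against the buffer with a push of about 32 N; I handed the job in at about 25 s, with nothing else on the bench knowingly touched.

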